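# Clear the colour reader and hold a sample over its window

## Robot

A 6-joint arm with a two-finger parallel gripper is mounted at the origin on the work surface. World frame = base frame: x ahead of the robot, y to its left, z up, the work surface at z = 0. Lengths are in mm, angles in rad, forces in N, time in s.
With the tool pointing down it reaches from about 275 to 1000 mm from the base axis. Payload 8.4 kg.
Tool frame: the origin (TCP) lies at the very end of the fingers, on their centre line; the grasp point (between the pads) lies 19 mm behind it; z points along the fingers, y is the direction in which the jaws open and shut (so a half turn about z gives the same grasp; the last joint's range is limited). The gripper opens to 85 mm and grips with 20 to 120 N. Pads are 22 mm wide; open, the fingers measure 114 mm over their backs; the gripper's body (76 mm by 85 mm) begins 54 mm behind the grasp point. The pads swing forward as they close: fully open they stand 13 mm farther back than shut.
Start: joints at [1.139, 0.353, 1.633, -0, 1.155, -0.002], TCP at [260.429, 568.159, 199.581] pointing down, gripper open.
Joint ranges: [-2.63, 2.63], [-0.92, 2.1], [0.06, 2.66], [-1.3, 4.44], [0, 2.69], [-3.02, 3.02]. Speed limits (rad/s): [2.22, 2.22, 2.79, 3.14, 3.14, 3.14].

## Interface

Orientations are given as [roll, pitch, yaw] about the fixed x, y, z axes, in that order (R = Rz(yaw) Ry(pitch) Rx(roll)).
In Python, from rig import sense, grab_frame, get_calibration, sign_off, boxes_of, trace gives the robot as it stands.
- The arm moves only by the tool servo_tool, never from a script. Its argument "rows" is a list of rows, each a list of 3 entries, a list of its own where there are three numbers: the finger opening in mm, from 0 to 85.4, then the shift along the tool's x, y, z in mm, then the turn, a rotation vector about the tool's x, y, z in degrees. A call has 1 to 8 rows; each row shifts and turns the commanded pose from where the row before left it, along the tool's axes as they then stand; what a row does not reach is not made up. A row lasts 1/8 s, in which the tool goes at most 62.5 mm and 10.7 degrees, less where a joint would pass 70% of its speed; a pose out of reach is approached as far as the arm can. A call is refused whole if a number of a shift passes 62.5 or a number of a turn 10.7, either way. A call with a gripper value outside its range is refused whole. The fingers move at their own pace and stop on an object; "force" is the grip in N (left out, the last holds). Time passes only in rows, so rows that do not move let the fingers close. It gives the time, the measured TCP pose, the force and the opening at its end, in the units of the state.
- sense(): the state, without advancing time (a new reading comes with each control period).
- grab_frame(name): name is "side" or "top"; returns the picture (420x560x3 uint8, blue, green, red); there is no depth.
- get_calibration(name): a dict with "intrinsics" (3x3 intrinsics, pixels), "world_to_cam" (4x4, takes a point from world to camera coordinates). Camera axes: x right, y down, z forward; pixel columns grow to the right and rows downward; lengths in mm; the calibration is good to about 2 mm. A picture is of the moment at which its call begins. get_calibration takes no time and is no camera call.
- sign_off(): hands the job in, once; it reports no verdict.
Trained networks look in the newest picture that a camera, given by its name, has taken for a name from the list of things; names that differ only in an ending like _2 or _b are one class to them, and where a whole thing is asked for, a point or a joint stands for the part that bears it (a point fixed in the world has none). Each returns a list of dicts, best first, with "conf" (0 to 1); they miss things now and then, are a little off and sometimes report something else, mostly with a low value. They report only what shows in the picture. A call takes as long as a camera call. They do not tell look-alikes from the thing itself.
- boxes_of(camera, thing): "centre" ([x, y, z] in mm, in the coordinates of the camera as it stood for that picture, good to about 4 mm: the middle of the surface that is visible of it).
- trace(camera, thing): "mask" (420x560 bool, what is visible of it).
The state is a dict: "clock": time; "qpos": joint angles; "qvel": joint speeds; "joint_efforts": joint torques, N m; "eef_pos": TCP position; "tcp_rot": TCP orientation; "contact_force": force on the tool from outside, world axes, zero at the start; "wrist_torque": the same for the moment, N m; "opening": opening from 0.0 (shut) to 1.0 (fully open).
Only numpy, scipy, OpenCV 4.12 (cv2) and the standard library are available. Lean on these libraries where they do the work, as an engineer would, in place of code of your own. Each camera call takes 0.05 s, during which the arm holds its last target. There are 200 camera calls.

## Task

The filling knife was left lying over the window of the colour reader: slide it blade first into the slot of its wooden holder until it is fully home, its handle resting on the holder's shelf, and let go of it. Then take the sample plate by the post on its back, lift it off the drying stand, carry it over the tops of the tins beside the reader, and finish holding it still and level about one centimetre above the window, centred on the outlined frame with its long sides along the frame's; your program ends with the gripper still holding it there. The plate must never touch the reader, and the tins, bottle, jar and tape are to be left where they stand.

Things in the scene. Friction and masses are not known exactly. Their poses are not given: they have to be found in the camera images.
- knife_handle (a point): Filling knife (flat scraper), loose, about 0.09 kg, starting flat on the reader over its window, handle towards the robot. Point: centre of its wooden handle, half-way up; x towards the blade, z up. Handle 110 long, 26 wide, 24 high: the knife rests on it, balancing 20 mm ahead of this point; the blade is level with the point and clear of the surface below.
- knife_edge (a point): Middle of the knife blade's straight front edge, 125 mm ahead of the handle's centre at the same height; axes as the handle's. The steel blade is 60 wide, 3 thick and 50 long behind this edge; then a neck 34 wide, 22 long, joins the handle.
- holder_home (a point): Where the centre of the knife's handle lies when the knife is fully home in the holder (fixed, left or right of the reader). x points into the slot, away from the robot within 0.2 rad; z up. The holder's shelf, on which the handle rests, is 12 mm below this point (30 above the table), 60 wide, from 60 mm behind the point to 80 mm ahead, where the slotted block begins.
- slot_mouth (a point): Centre of the holder's slot mouth, 80 mm ahead of holder_home at the same height, 42 above the table; same axes. The slot is level, 72 wide, 10 high (floor 5 mm below this point, roof 5 above), 46 deep to a rigid end. The wooden block round it is 92 wide, 60 deep, 57 high above the table.
- plate_post (a point): Sample plate, loose, about 0.11 kg: a flat aluminium plate 90 x 60, 4 thick, with an upright grip post on the middle of its upper side, 50 long (along x, as the plate's long side), 16 wide (y), 40 high. This point is the centre of the post, 20 above the plate's upper side and 24 above its underside. z up.
- plate_face (a point): Centre of the sample plate's underside; x along its long side, z up. It starts on the drying stand.
- stand: Drying stand, fixed, on the other side of the reader from the holder: an aluminium base 110 x 80 with two low walls across it, whose tops are 30 above the table and carry the plate. Origin under its centre on the table; x along the plate's long side.
- window (a point): Centre of the reader's window, on the reader's flat top, 50 above the table; fixed. x points away from the robot, along the long side of the 90 x 60 outlined frame round the window, z up. The grey reader is 120 wide (y); its flat top reaches from 95 mm before this point to 115 mm beyond it, where a screen head begins that stands 38 mm higher and is 50 deep.
- reader: The colour reader's housing; origin on the table 50 below the window, axes as the window's.
- tin0_center (a point): Steel tin with a paper label, 60 diameter, 110 high, loose, one of four in two rows beside the reader (left, nearer the robot), 145 mm sideways of the window; centre, half-way up. A bystander.
- tin1_center (a point): Steel tin with a paper label, 60 diameter, 110 high, loose, one of four in two rows beside the reader (left, farther), 145 mm sideways of the window; centre, half-way up. A bystander.
- tin2_center (a point): Steel tin with a paper label, 60 diameter, 110 high, loose, one of four in two rows beside the reader (right, nearer the robot), 145 mm sideways of the window; centre, half-way up. A bystander.
- tin3_center (a point): Steel tin with a paper label, 60 diameter, 110 high, loose, one of four in two rows beside the reader (right, farther), 145 mm sideways of the window; centre, half-way up. A bystander.
- bottle_center (a point): White bottle behind the reader, 60 diameter, 170 high; centre. A bystander.
- jar_center (a point): Jar behind the reader, 72 diameter, 90 high; centre. A bystander.
- tape_center (a point): Roll of tape lying behind the reader, 100 diameter, 30 high; centre. A bystander.
Mind the look-alikes: they are no part of the job. What is shaped like the part that bears knife_handle but orange is not meant. There is more than one size of the part that bears holder_home; the job needs the larger.

How it is judged (in metres and radians):
On the way, in this order (a step that is already met when the one before it is completed fails the run):
1. the knife is fully home in the holder's slot and let go (x of knife_handle in the frame of holder_home between -0.008 and 0.006 m and y of knife_handle in the frame of holder_home between -0.012 and 0.012 m and z of knife_handle in the frame of holder_home between -0.006 and 0.006 m and angle between the x axis of knife_handle and the x axis of holder_home, either way round below 0.15 rad and contact force between the fingers and knife below 0.1 N), for 0.2 s.
2. the plate, held, is carried above the tins' tops beside the reader: its underside over 0.11 m high within 0.15 m of the window (contact force between the fingers and plate above 1 N and height (world z) of plate_face above 0.11 m and horizontal distance between plate_face and window below 0.15 m), for 0.05 s.
At the end, for the whole second after the job is handed in: Plate held still and level (0.1 rad), underside 4 to 18 mm above the window, centre within 10 mm, long side within 0.14 rad, touching neither reader nor stand; knife released in its slot within 8 mm of fully home, 12 mm sideways, 6 mm in height, 0.15 rad (all of step 1 and contact force between the fingers and plate above 1 N and horizontal distance between plate_face and window below 0.01 m and z of plate_face in the frame of window between 0.004 and 0.018 m and angle between the x axis of plate_face and the x axis of window, either way round below 0.14 rad and angle between plate_face's own z axis and vertical below 0.1 rad and linear speed of plate below 0.02 m/s and contact force between plate and reader below 0.05 N and contact force between plate and stand below 0.05 N); the arm keeps its last pose, push and grip.
It fails at once if the plate touches the reader (contact force between plate and reader above 0.3 N).
It fails at once if a tin, the bottle, the jar or the tape is shifted or knocked over (its centre moves over 20 mm) (distance of any of tin0_center, tin1_center, tin2_center, tin3_center, bottle_center, jar_center, tape_center from where it was at the start of the episode above 0.02 m).
It also fails if it takes over 69 s, if anything falls off the work surface, if the arm or the gripper's body presses on something with over 40 N, if the wrist force passes 120 N, or if a joint passes its speed limit or range.

## Working session

There is one attempt and no reset: what is moved stays moved. The work goes in short steps, Python scripts to look and compute and a tool call to move; the robot and the scene stay as the last step left them, time stands still between calls to the robot, and variables do not carry over. Pictures are saved under pics/ and viewed, about 8 in all and at most 12, crops included, and the job is handed in when it is done.

Besides the shell and the picture viewer there is one more tool, called after "Call:" as name(argument=value, ...), one argument or row to a line, values as JSON. servo_tool: Moves the arm, as the interface text tells. Its arguments: {"type":"object","properties":{"rows":{"type":"array","items":{"type":"array"}},"force":{"type":"number"}},"required":["rows"]}

```bash
mkdir -p pics; cat > h.py <<'E'
import numpy as np, cv2
from rig import *
def w(cam,p):
    T=np.linalg.inv(get_calibration(cam)["world_to_cam"]); return (T@np.r_[p,1])[:3]
def ray(cam,u,v,z):
    c=get_calibration(cam);T=np.linalg.inv(c["world_to_cam"])
    d=T[:3,:3]@np.linalg.solve(c["intrinsics"],[u,v,1.]);o=T[:3,3]
    return o+d*(z-o[2])/d[2]
def proj(cam,P):
    c=get_calibration(cam);p=c["world_to_cam"]@np.r_[P,1];q=c["intrinsics"]@p[:3];return q[:2]/q[2]
E
python3 - <<'E'
from h import *
a=grab_frame("top");b=grab_frame("side")
cv2.imwrite("pics/top.png",cv2.resize(a,(800,600)));cv2.imwrite("pics/side.png",b)
np.set_printoptions(precision=1,suppress=True)
for cam in("top","side"):
  print(cam,w(cam,[0,0,0]))
  for t in "knife_handle knife_edge holder_home slot_mouth plate_post plate_face stand window tin0_center".split():
    for d in boxes_of(cam,t)[:5]: print(t,round(d["conf"],2),w(cam,d["centre"]),proj(cam,w(cam,d["centre"])))
print(sense())
E
```

```text
top [ 462.1   60.4 1162.9]
knife_handle 0.68 [508.3   5.6  62.8] [290.  238.6]
knife_handle 0.68 [ 270.8 -195.8   12.5] [364.8 324.9]
knife_edge 0.71 [ 272.1 -198.2   15.8] [366.  324.6]
knife_edge 0.67 [506.6   4.8  64.3] [290.3 239.2]
knife_edge 0.49 [561.1 -10.9  51. ] [295.4 219. ]
holder_home 0.73 [562.1 331.3  29.7] [169.8 221.7]
holder_home 0.6 [361.9 448.7  17.3] [127.  296.5]
holder_home 0.54 [ 492.5 -149.9  114.1] [352.4 242.7]
slot_mouth 0.76 [563.7 333.8  25.8] [169.2 221.3]
slot_mouth 0.65 [371.7 448.6  18.2] [127.  292.9]
plate_post 0.83 [ 477.8 -333.5   32. ] [413.5 247.8]
plate_face 0.71 [ 465.6 -337.5   36.3] [415.7 252.2]
plate_face 0.2 [562.5 337.   25.8] [168.  221.7]
stand 0.6 [ 474.4 -317.7    9.4] [405.1 249.3]
window 0.98 [562.7 -11.2  51.6] [295.5 218.4]
tin0_center 0.91 [441.8 115.8 111.3] [247.8 265. ]
tin0_center 0.72 [ 474.6 -337.7   36.3] [415.6 248.9]
side [ 253.3 -767.   702.5]
knife_handle 0.96 [ 274.8 -217.7    9.3] [186.5 341.1]
knife_handle 0.74 [482.2  -8.9  61.8] [252.  235.6]
knife_edge 0.98 [ 276.4 -214.9   10.2] [187.  339.4]
knife_edge 0.64 [
[... 318 characters left out ...]
   33.9] [300.3 358.9]
plate_face 0.7 [ 465.8 -349.    31.4] [301.2 358.3]
stand 0.69 [ 454.8 -368.5    7.7] [299.5 376.5]
stand 0.27 [ 479.3 -183.2   78.7] [276.2 278.5]
window 0.62 [552.3 -38.9  50. ] [282.9 240.2]
tin0_center 0.75 [435.   95.7  71. ] [222.  213.1]
tin0_center 0.63 [ 547.5 -168.9   78.4] [303.1 266.3]
{'clock': 1.0, 'qpos': array([ 1.1,  0.4,  1.6,  0. ,  1.2, -0. ]), 'qvel': array([-0.,  0., -0., -0.,  0., -0.]), 'joint_efforts': array([  0. , -60.5, -34.2,   0. ,   0. ,  -0. ]), 'eef_pos': array([260.4, 568.2, 199.6]), 'tcp_rot': array([ 3.1, -0. ,  2.7]), 'contact_force': array([-0.4, -1. , -0.3]), 'wrist_torque': array([ 0.1, -0. ,  0. ]), 'opening': 1.000601566809269}
```

View pics/top.png

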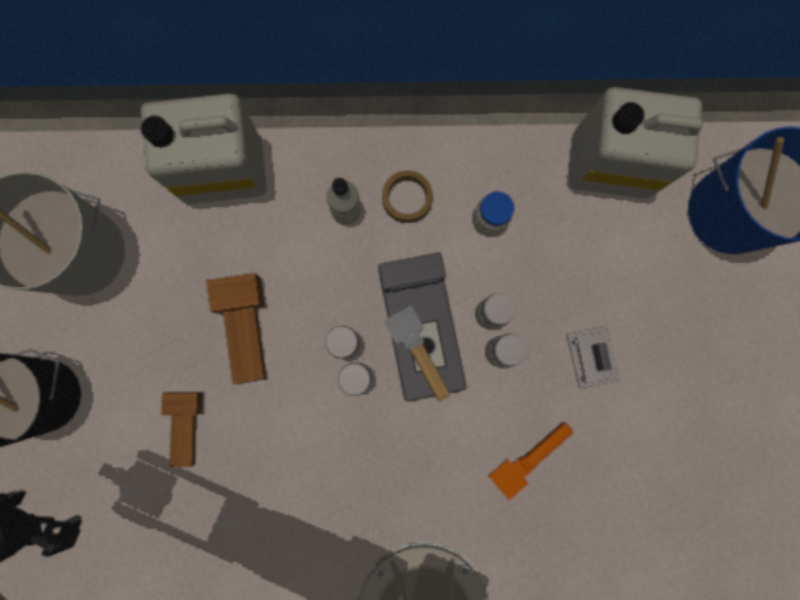

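View pics/side.png

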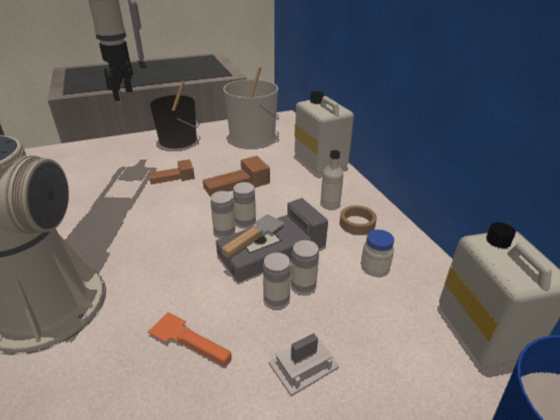

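```bash
python3 - <<'E'
from h import *
np.set_printoptions(precision=2,suppress=True)
a=grab_frame("top")
c=cv2.resize(a[170:290,130:340],None,fx=3.8,fy=3.8,interpolation=cv2.INTER_CUBIC);c=cv2.convertScaleAbs(c,alpha=1.6)
cv2.imwrite("pics/crop1.png",c)
hsv=cv2.cvtColor(a,cv2.COLOR_BGR2HSV)
def ana(name,m,z):
    m=m.astype(np.uint8); n,l,s,_=cv2.connectedComponentsWithStats(m); m=l==1+np.argmax(s[1:,4])
    v,u=np.nonzero(m)
    P=np.array([ray("top",x,y,z)[:2] for x,y in zip(u,v)]).astype(np.float32)
    (r,wh,ang)=cv2.minAreaRect(P); b=cv2.boxPoints((r,wh,ang))
    mu=P.mean(0);e,V=np.linalg.eigh(np.cov((P-mu).T));ax=V[:,1];ax=ax*np.sign(ax[0])
    print(name,m.sum(),"rect",np.array(r),np.array(wh),ang,"mean",mu,"pca yaw",np.arctan2(ax[1],ax[0]))
for t,zz in (("knife_handle",68),("holder_home",30),("plate_post",64),("plate_face",34),("reader",50)):
    for d in trace("top",t)[:3]:
        print(d["conf"]); ana(t,d["mask"],zz)
# wood by hue
wood=(hsv[...,0]>5)&(hsv[...,0]<25)&(hsv[...,1]>90)
m=np.zeros_like(wood);m[235:285,280:320]=wood[235:285,280:320];ana("woodhandle",m,65)
m=np.zeros_like(wood);m[185:275,140:190]=wood[185:275,140:190];ana("holderwood",m,30)
m[:219]=0;ana("shelf",m,30)
np.save("a.npy",a)
E
```

```text
0.96
knife_handle 934 rect [ 295.8  -201.48] [ 57.66 171.73] 42.377437591552734 mean [ 283.25 -192.3 ] pca yaw -0.8927372350804286
0.79
knife_handle 877 rect [481.82  -0.39] [178.67  58.18] 25.434999465942383 mean [499.11   5.27] pca yaw 0.4895223517611293
0.88
holder_home 1074 rect [354.32 446.3 ] [ 75.42 137.24] 88.78950500488281 mean [361.68 444.41] pca yaw 0.025808103060330007
0.66Traceback (most recent call last):
  File "<stdin>", line 16, in <module>
  File "<stdin>", line 10, in ana
  File "h.py", line 6, in ray
    c=get_calibration(cam);T=np.linalg.inv(c["world_to_cam"])
ValueError: time passes only in moves, steps and waits
```

View pics/crop1.png

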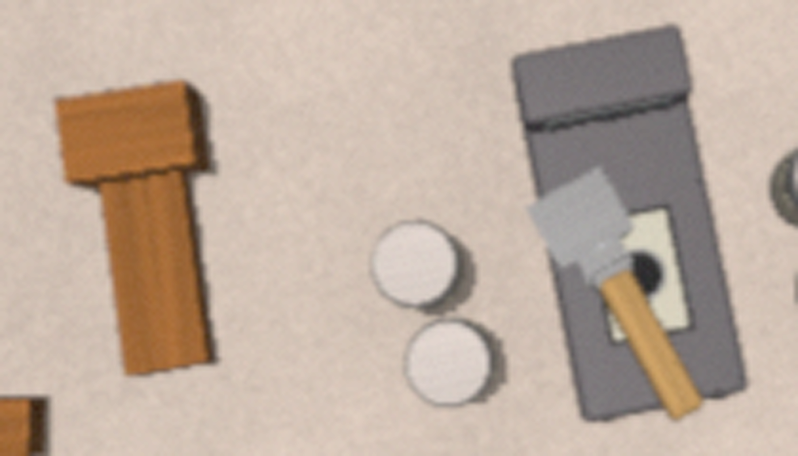

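```bash
python3 - <<'E'
import pickle
from rig import get_calibration
pickle.dump({c:get_calibration(c) for c in("top","side")},open("cal.pkl","wb"))
E
sed -i 's/^from rig import \*/from rig import *\nimport pickle\n_C=pickle.load(open("cal.pkl","rb"))\nget_calibration=lambda c:_C[c]/' h.py
python3 - <<'E'
from h import *
np.set_printoptions(precision=3,suppress=True)
def R(x,y,z): return ray("top",(x+.5)/3.8-.5+130,(y+.5)/3.8-.5+170,z)[:2]
def yaw(p,q): d=np.array(q)-p; return round(float(np.arctan2(d[1],d[0])),3),round(float(np.hypot(*d)),1)
s=[R(127,375,30),R(214,362,30)];print("shelf near",s,yaw(s[1],s[0]))
b=[R(*p,57) for p in((68,180),(200,165),(55,98),(187,81))];print("block",b,yaw(b[0],b[2]),yaw(b[1],b[3]),yaw(b[1],b[0]),yaw(b[3],b[2]))
k=[R(677,418,62+6),R(703,403,68),R(600,280,68),R(628,262,68)];print("handle",k,yaw(k[0],k[2]),yaw(k[1],k[3]))
e=[R(530,210,63.5),R(601,167,63.5)];print("edge",np.mean(e,0),yaw(e[1],e[0]))
r=[R(590,418,50),R(745,383,50),R(530,125,50),R(688,97,50)];print("reader",r,yaw(r[1],r[0]),yaw(r[0],r[2]),yaw(r[1],r[3]))
f=[R(668,206,50),R(690,328,50),R(615,343,50)];print("frame",f,yaw(f[1],f[0]),yaw(f[1],f[2]), "c",(f[0]+f[2])/2)
a=np.load("a.npy") if __import__("os").path.exists("a.npy") else grab_frame("top")
hsv=cv2.cvtColor(a,cv2.COLOR_BGR2HSV)
def ana(name,m,z):
    n,l,st,_=cv2.connectedComponentsWithStats(m.astype(np.uint8)); v,u=np.nonzero(l==1+np.argmax(st[1:,4]))
    P=np.array([ray("top",x,y,z)[:2] for x,y in zip(u,v)]).astype(np.float32)
    mu=P.mean(0);ev,V=np.linalg.eigh(np.cov((P-mu).T));ax=V[:,1]*np.sign(V[0,1])
    print(name,len(u),"rect",cv2.minAreaRect(P),"mean",mu,"L,W",np.sqrt(12*ev),"yaw",np.arctan2(ax[1],ax[0]))
wood=(hsv[...,0]>5)&(hsv[...,0]<28)&(hsv[...,1]>80)
def sub(v0,v1,u0,u1):
    m=np.zeros_like(wood);m[v0:v1,u0:u1]=wood[v0:v1,u0:u1];return m
ana("handle",sub(235,285,280,320),70);ana("shelf",sub(221,275,140,190),30)
for t,z in(("plate_post",64),("plate_face",34)):
    for d in trace("top",t)[:2]: print(d["conf"]);ana(t,d["mask"],z)
E
```

```text
shelf near [array([436.122, 348.777]), array([444.025, 287.192])] (1.698, 62.1)
block [array([573.439, 383.863]), array([582.308, 291.657]), array([631.689, 393.512]), array([642.169, 300.884])] (0.164, 59.0) (0.153, 60.6) (1.667, 92.6) (1.683, 93.2)
handle [array([399.679, -38.307]), array([409.54 , -56.552]), array([495.672,  12.616]), array([507.779,  -7.147])] (0.488, 108.7) (0.466, 110.0)
edge [560.327  35.104] (2.098, 58.3)
reader [array([399.956,  21.034]), array([421.97, -88.43]), array([607.362,  59.17 ]), array([625.476, -54.042])] (1.769, 111.7) (0.182, 210.9) (0.167, 206.4)
frame [array([547.675, -37.632]), array([461.213, -50.825]), array([451.792,   2.288])] (0.151, 87.5) (1.746, 53.9) c [499.734 -17.672]
handle 398 rect ((450.50518798828125, -21.302749633789062), (106.5505599975586, 27.152080535888672), 26.86610984802246) mean [450.532 -21.314] L,W [ 25.637 107.189] yaw 0.48506958323072535
shelf 1098 rect ((504.3736267089844, 327.92889404296875), (131.02630615234375, 63.66765594482422), 8.085890769958496) mean [502.158 328.235] L,W [ 63.177 127.634] yaw 0.16195571860725896
0.75
plate_post 721 rect ((472.7908630371094, -331.67352294921875), (87.41690063476562, 58.73619079589844), 8.584359169006348) mean [ 472.706 -331.457] L,W [58.631 87.139] yaw 0.12969731644647656
0.85
plate_face 707 rect ((472.8626403808594, -340.9378662109375), (89.6234359741211, 63.06771469116211), 10.43526840209961) mean [ 472.136 -342.312] L,W [59.339 88.851] yaw 0.09061008019781404
```

```bash
cat >> h.py <<'E'
from scipy.spatial.transform import Rotation as Ro
def plan(pos,yaw,n,op,start=None):
    if start is None:
        s=sense();p0=np.array(s["eef_pos"]);R0=Ro.from_euler("xyz",s["tcp_rot"])
    else: p0=np.array(start[0]);R0=Ro.from_euler("xyz",[np.pi,0,start[1]])
    Rt=Ro.from_euler("xyz",[np.pi,0,yaw]);rv=(R0.inv()*Rt).as_rotvec();d=(np.array(pos)-p0)/n
    o=[]
    for i in range(n):
        o.append([op,[round(float(x),1) for x in (R0*Ro.from_rotvec(rv*i/n)).inv().apply(d)],[round(float(x),2) for x in np.degrees(rv/n)]])
    print(str(o).replace(" ",""))
E
python3 - <<'E'
from h import *
plan([464,-14,190],3.625,12,85)
E
```

```text
[[85,[-35.6,-37.0,0.8],[-0.0,-0.0,-4.36]],[85,[-32.7,-39.6,0.8],[-0.0,-0.0,-4.36]],[85,[-29.6,-42.0,0.8],[-0.0,-0.0,-4.36]],[85,[-26.3,-44.1,0.8],[-0.0,-0.0,-4.36]],[85,[-22.9,-46.0,0.8],[-0.0,-0.0,-4.36]],[85,[-19.3,-47.6,0.8],[-0.0,-0.0,-4.36]],[85,[-15.7,-48.9,0.8],[-0.0,-0.0,-4.36]],[85,[-11.9,-50.0,0.8],[-0.0,-0.0,-4.36]],[85,[-8.1,-50.8,0.8],[-0.0,-0.0,-4.36]],[85,[-4.2,-51.2,0.8],[-0.0,-0.0,-4.36]],[85,[-0.3,-51.4,0.8],[-0.0,-0.0,-4.36]],[85,[3.6,-51.3,0.8],[-0.0,-0.0,-4.36]]]
```

Call:
servo_tool(
  rows=[
    [85, [-35.6, -37.0, 0.8], [0, 0, -4.36]],
    [85, [-32.7, -39.6, 0.8], [0, 0, -4.36]],
    [85, [-29.6, -42.0, 0.8], [0, 0, -4.36]],
    [85, [-26.3, -44.1, 0.8], [0, 0, -4.36]],
    [85, [-22.9, -46.0, 0.8], [0, 0, -4.36]],
    [85, [-19.3, -47.6, 0.8], [0, 0, -4.36]],
    [85, [-15.7, -48.9, 0.8], [0, 0, -4.36]],
    [85, [-11.9, -50.0, 0.8], [0, 0, -4.36]],
  ],
)

```text
clock: 2.3
eef_pos: [396.6, 178.8, 193.5]
tcp_rot: [3.141, 0.001, -2.96]
contact_force: [0.6, 0.2, 0.5]
opening: 0.998
```

Call:
servo_tool(
  rows=[
    [85, [-8.1, -50.8, 0.8], [0, 0, -4.36]],
    [85, [-4.2, -51.2, 0.8], [0, 0, -4.36]],
    [85, [-0.3, -51.4, 0.8], [0, 0, -4.36]],
    [85, [3.6, -51.3, 0.8], [0, 0, -4.36]],
    [85, [0, 0, 0], [0, 0, 0]],
    [85, [0, 0, 0], [0, 0, 0]],
  ],
)

```text
clock: 3.05
eef_pos: [463.8, -13.6, 189.9]
tcp_rot: [3.141, -0.0, -2.66]
contact_force: [0.2, 0.8, -0.4]
opening: 0.996
```

```bash
python3 - <<'E'
from h import *
plan([464,-14,100],3.625,4,60);plan([464,-14,54],3.625,4,60,([464,-14,100],3.625))
E
```

```text
[[60,[-0.0,-0.1,22.5],[0.01,-0.0,-0.03]],[60,[-0.0,-0.1,22.5],[0.01,-0.0,-0.03]],[60,[-0.0,-0.1,22.5],[0.01,-0.0,-0.03]],[60,[-0.0,-0.1,22.5],[0.01,-0.0,-0.03]]]
[[60,[0.0,-0.0,11.5],[0.0,0.0,0.0]],[60,[0.0,-0.0,11.5],[0.0,0.0,0.0]],[60,[0.0,-0.0,11.5],[0.0,0.0,0.0]],[60,[0.0,-0.0,11.5],[0.0,0.0,0.0]]]
```

Call:
servo_tool(
  rows=[
    [60, [0, 0, 24], [0, 0, 0]],
    [60, [0, 0, 24], [0, 0, 0]],
    [60, [0, 0, 24], [0, 0, 0]],
    [60, [0, 0, 24], [0, 0, 0]],
    [60, [0, 0, 20], [0, 0, 0]],
    [60, [0, 0, 12], [0, 0, 0]],
    [60, [0, 0, 8], [0, 0, 0]],
    [60, [0, 0, 0], [0, 0, 0]],
  ],
)

```text
clock: 4.05
eef_pos: [464.0, -13.4, 53.9]
tcp_rot: [3.141, -0.0, -2.658]
contact_force: [0.4, 0.1, 0.1]
opening: 0.7
```

Call:
servo_tool(
  rows=[
    [0, [0, 0, 0], [0, 0, 0]],
    [0, [0, 0, 0], [0, 0, 0]],
    [0, [0, 0, 0], [0, 0, 0]],
    [0, [0, 0, 0], [0, 0, 0]],
    [0, [0, 0, 0], [0, 0, 0]],
    [0, [0, 0, 0], [0, 0, 0]],
  ],
  force=60,
)

```text
clock: 4.8
eef_pos: [464.1, -13.8, 54.0]
tcp_rot: [3.142, 0.0, -2.658]
contact_force: [0.3, -0.1, -0.6]
opening: 0.001
```

Call:
servo_tool(
  rows=[
    [0, [0, 0, -5], [0, 0, 0]],
    [0, [0, 0, -20], [0, 0, 0]],
    [0, [0, 0, -30], [0, 0, 0]],
    [0, [0, 0, -30], [0, 0, 0]],
    [0, [0, 0, -25], [0, 0, 0]],
    [0, [0, 0, 0], [0, 0, 0]],
    [0, [0, 0, 0], [0, 0, 0]],
  ],
)

```text
clock: 5.68
eef_pos: [463.7, -13.8, 163.5]
tcp_rot: [3.141, -0.0, -2.658]
contact_force: [-0.1, 0.4, 0.7]
opening: -0.004
```

```bash
python3 - <<'E'
from h import *
print({k:v for k,v in sense().items() if k in("eef_pos","opening","contact_force")})
a=grab_frame("top");b=grab_frame("side")
A=cv2.resize(a[180:300,240:350],(440,480),interpolation=cv2.INTER_CUBIC);B=cv2.resize(b[120:270,190:300],(352,480),interpolation=cv2.INTER_CUBIC)
cv2.imwrite("pics/g1.png",cv2.convertScaleAbs(np.hstack([A,B]),alpha=1.5))
E
```

```text
{'eef_pos': array([463.69692288, -13.78860908, 163.54427349]), 'contact_force': array([-0.11793327,  0.4037962 ,  0.66181898]), 'opening': -0.004013805518386522}
```

View pics/g1.png

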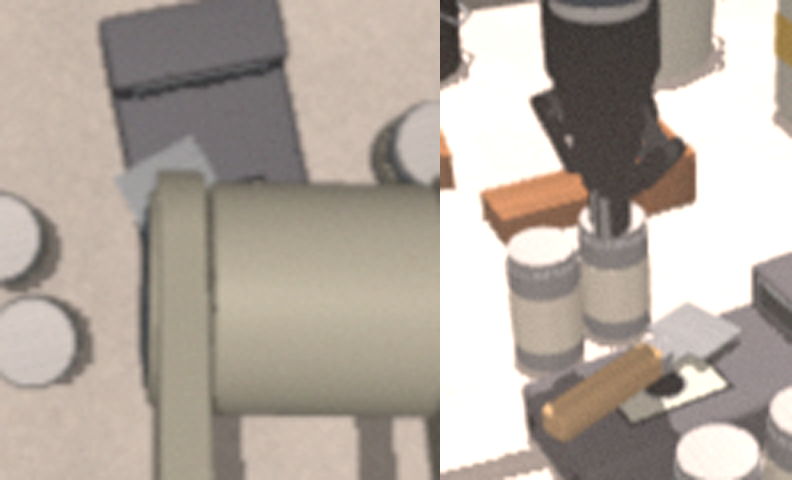

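```bash
python3 - <<'E'
from h import *
p=sense()["eef_pos"]
print("tcp crop",(proj("side",p)-[190,120])*3.2, "handle pred",[(proj("side",q)-[190,120])*3.2 for q in ([451,-21,74],[402,-47,74],[500,4,74])])
print([proj("top",q) for q in ([451,-21,74],[464,-14,74])])
E
```

```text
tcp crop [171.09459665 269.68159175] handle pred [array([163.08283959, 376.09456674]), array([108.46068627, 412.70644556]), array([214.45913293, 342.68058312])]
[array([300.85555925, 260.09035437]), array([298.05747397, 255.15455258])]
```

```bash
python3 - <<'E'
from h import *
b=grab_frame("side");p=sense()["eef_pos"]
s=7;u0,v0=200,140
c=cv2.convertScaleAbs(cv2.resize(b[v0:v0+80,u0:u0+90],None,fx=s,fy=s,interpolation=cv2.INTER_CUBIC),alpha=1.5)
for dz in(0,19,40,73):
    q=(proj("side",p+[0,0,dz])-[u0,v0]+.5)*s; cv2.circle(c,(int(q[0]),int(q[1])),4,(0,0,255),1);print(dz,q)
cv2.imwrite("pics/g2.png",c)
E
```

```text
0 [307.88011748 453.46492247]
19 [305.43570279 405.13927383]
40 [302.66627996 350.38827164]
73 [298.16399946 261.37897802]
```

View pics/g2.png

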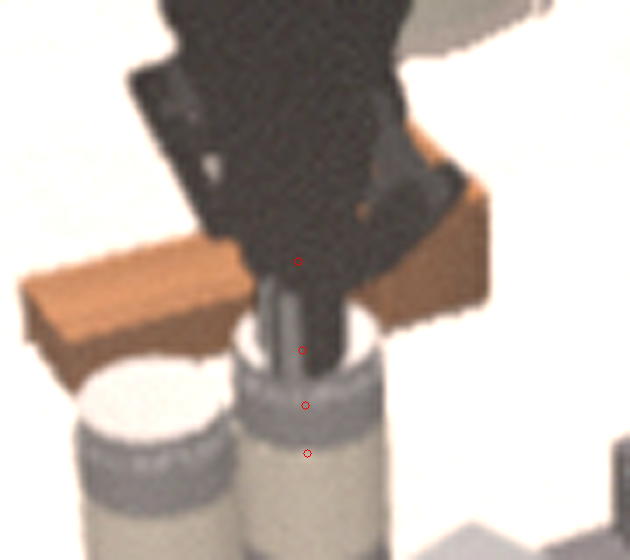

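```bash
python3 - <<'E'
from h import *
plan([335,80,60],3.29,5,0);print(proj("side",[335,80,0]),proj("side",[260.4,568.2,200]),proj("top",[260.4,568.2,200]))
E
```

```text
[[0,[14.0,28.5,20.7],[0.01,-0.02,3.84]],[0,[15.9,27.5,20.6],[0.01,-0.02,3.84]],[0,[17.7,26.4,20.6],[0.01,-0.02,3.84]],[0,[19.4,25.2,20.6],[0.01,-0.02,3.84]],[0,[21.1,23.8,20.6],[0.01,-0.02,3.84]]]
[188.04136214 246.52372016] [126.84090265 109.37365187] [ 44.83468944 351.46711134]
```

Call:
servo_tool(
  rows=[
    [0, [14, 28.5, 15], [0, 0, 3.84]],
    [0, [15.9, 27.5, 15], [0, 0, 3.84]],
    [0, [17.7, 26.4, 15], [0, 0, 3.84]],
    [0, [19.4, 25.2, 20], [0, 0, 3.84]],
    [0, [21.1, 23.8, 20], [0, 0, 3.84]],
    [0, [0, 0, 20], [0, 0, 0]],
    [0, [0, 0, 20], [0, 0, 0]],
    [0, [0, 0, 0], [0, 0, 0]],
  ],
)

```text
clock: 6.82
eef_pos: [334.2, 79.6, 37.8]
tcp_rot: [-3.141, -0.004, -2.993]
contact_force: [0.3, 0.8, -0.3]
opening: -0.005
```

Call:
servo_tool(
  rows=[
    [0, [0, 0, 10], [0, 0, 0]],
    [0, [0, 0, 10], [0, 0, 0]],
    [0, [0, 0, 8], [0, 0, 0]],
    [0, [0, 0, 0], [0, 0, 0]],
  ],
)

```text
clock: 7.32
eef_pos: [335.3, 79.8, 10.5]
tcp_rot: [-3.141, -0.001, -2.993]
contact_force: [-0.4, 0.1, -0.5]
opening: -0.0
```

```bash
python3 - <<'E'
from h import *
b=grab_frame("side");S=sense();p=S["eef_pos"];print(p,S["contact_force"])
s=7;u0,v0=150,190
c=cv2.convertScaleAbs(cv2.resize(b[v0:v0+80,u0:u0+90],None,fx=s,fy=s,interpolation=cv2.INTER_CUBIC),alpha=1.5)
for dz in(0,19,40):
    q=(proj("side",p+[0,0,dz])-[u0,v0]+.5)*s; cv2.circle(c,(int(q[0]),int(q[1])),4,(0,0,255),1)
cv2.imwrite("pics/g3.png",c)
E
```

```text
[335.51530853  79.83224766  10.74918065] [ 0.95832452  0.10282068 -0.32019373]
```

View pics/g3.png

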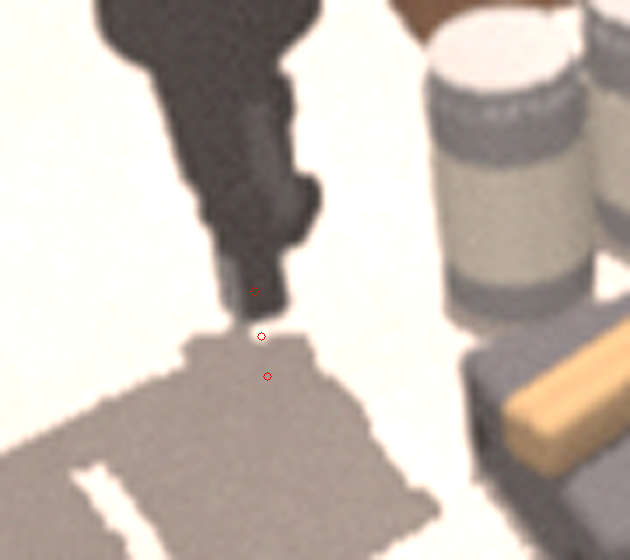

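Call:
servo_tool(
  rows=[
    [0, [0, 0, 6], [0, 0, 0]],
    [0, [0, 0, 5], [0, 0, 0]],
    [0, [0, 0, 4], [0, 0, 0]],
    [0, [0, 0, 3], [0, 0, 0]],
    [0, [0, 0, 0], [0, 0, 0]],
  ],
)

```text
clock: 8.0
eef_pos: [335.6, 79.9, -7.2]
tcp_rot: [-3.142, -0.001, -2.993]
contact_force: [0.5, 0.2, -0.2]
opening: 0.003
```

Call:
servo_tool(
  rows=[
    [0, [0, 0, 3], [0, 0, 0]],
    [0, [0, 0, 2], [0, 0, 0]],
    [0, [0, 0, 0], [0, 0, 0]],
  ],
)

```text
clock: 8.38
eef_pos: [335.7, 79.9, -12.1]
tcp_rot: [-3.142, -0.0, -2.993]
contact_force: [0.3, -0.4, -0.0]
opening: 0.001
```

Call:
servo_tool(
  rows=[
    [0, [0, 0, 2], [0, 0, 0]],
    [0, [0, 0, 0], [0, 0, 0]],
  ],
)

```text
clock: 8.62
eef_pos: [335.7, 79.9, -14.1]
tcp_rot: [-3.142, -0.0, -2.993]
contact_force: [0.5, -0.2, 0.7]
opening: 0.002
```

Call:
servo_tool(
  rows=[
    [0, [0, 0, 2], [0, 0, 0]],
    [0, [0, 0, 0], [0, 0, 0]],
  ],
)

```text
clock: 8.88
eef_pos: [335.7, 79.9, -16.1]
tcp_rot: [-3.142, -0.0, -2.993]
contact_force: [0.5, -0.1, 0.2]
opening: 0.0
```

Call:
servo_tool(
  rows=[
    [0, [0, 0, 2], [0, 0, 0]],
    [0, [0, 0, 0], [0, 0, 0]],
  ],
)

```text
clock: 9.12
eef_pos: [335.7, 79.9, -18.1]
tcp_rot: [-3.142, -0.0, -2.993]
contact_force: [0.2, -0.2, -0.3]
opening: -0.004
```

Call:
servo_tool(
  rows=[
    [0, [0, 0, 2], [0, 0, 0]],
    [0, [0, 0, 0], [0, 0, 0]],
  ],
)

```text
clock: 9.38
eef_pos: [335.7, 79.9, -20.1]
tcp_rot: [-3.142, -0.0, -2.993]
contact_force: [0.8, -0.2, 0.1]
opening: -0.003
```

Call:
servo_tool(
  rows=[
    [0, [0, 0, 2], [0, 0, 0]],
    [0, [0, 0, 0], [0, 0, 0]],
  ],
)

```text
clock: 9.62
eef_pos: [335.7, 79.9, -22.1]
tcp_rot: [-3.142, -0.0, -2.993]
contact_force: [1.1, -0.1, -0.5]
opening: -0.0
```

Call:
servo_tool(
  rows=[
    [0, [0, 0, 1.5], [0, 0, 0]],
    [0, [0, 0, 0], [0, 0, 0]],
  ],
)

```text
clock: 9.88
eef_pos: [335.8, 79.9, -23.6]
tcp_rot: [-3.142, -0.0, -2.993]
contact_force: [0.5, -0.6, -0.0]
opening: 0.001
```

Call:
servo_tool(
  rows=[
    [0, [0, 0, 1.5], [0, 0, 0]],
    [0, [0, 0, 0], [0, 0, 0]],
  ],
)

```text
clock: 10.12
eef_pos: [335.7, 79.9, -25.1]
tcp_rot: [-3.142, -0.0, -2.993]
contact_force: [0.8, -0.2, 0.1]
opening: -0.004
```

Call:
servo_tool(
  rows=[
    [0, [0, 0, 1.5], [0, 0, 0]],
    [0, [0, 0, 0], [0, 0, 0]],
  ],
)

```text
clock: 10.38
eef_pos: [335.7, 79.9, -26.6]
tcp_rot: [-3.142, -0.0, -2.993]
contact_force: [0.4, 0.5, -0.7]
opening: 0.003
```

Call:
servo_tool(
  rows=[
    [0, [0, 0, 1.5], [0, 0, 0]],
    [0, [0, 0, 0], [0, 0, 0]],
  ],
)

```text
clock: 10.62
eef_pos: [335.7, 79.9, -28.1]
tcp_rot: [-3.142, -0.0, -2.993]
contact_force: [-0.8, -0.1, 0.2]
opening: -0.003
```

```bash
python3 - <<'E'
from h import *
b=grab_frame("side");S=sense();p=S["eef_pos"];print(p,S["contact_force"])
s=9;u0,v0=155,205
c=cv2.convertScaleAbs(cv2.resize(b[v0:v0+60,u0:u0+70],None,fx=s,fy=s,interpolation=cv2.INTER_CUBIC),alpha=1.5)
for dz in(28,):
    q=(proj("side",p+[0,0,dz])-[u0,v0]+.5)*s; cv2.circle(c,(int(q[0]),int(q[1])),4,(0,0,255),1);print(q)
cv2.imwrite("pics/g4.png",c)
E
```

```text
[335.70948628  79.91567747 -28.0822021 ] [-0.21415442  0.98221487 -0.60786057]
[304.41450297 378.0430585 ]
```

View pics/g4.png

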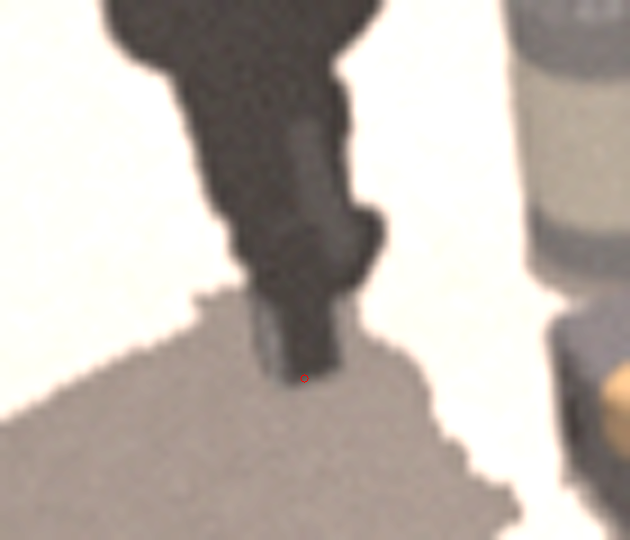

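Call:
servo_tool(
  rows=[
    [0, [0, 0, 1], [0, 0, 0]],
    [0, [0, 0, 0], [0, 0, 0]],
  ],
)

```text
clock: 10.92
eef_pos: [335.7, 79.9, -29.1]
tcp_rot: [-3.142, -0.0, -2.993]
contact_force: [0.4, -0.5, 0.2]
opening: -0.002
```

Call:
servo_tool(
  rows=[
    [0, [0, 0, 1], [0, 0, 0]],
    [0, [0, 0, 0], [0, 0, 0]],
  ],
)

```text
clock: 11.18
eef_pos: [335.7, 79.9, -30.1]
tcp_rot: [-3.142, -0.0, -2.993]
contact_force: [-0.3, 0.2, 0.3]
opening: -0.003
```

Call:
servo_tool(
  rows=[
    [0, [0, 0, 1], [0, 0, 0]],
    [0, [0, 0, 0], [0, 0, 0]],
  ],
)

```text
clock: 11.42
eef_pos: [335.7, 79.9, -31.1]
tcp_rot: [-3.142, -0.0, -2.993]
contact_force: [-0.2, -0.1, -0.2]
opening: 0.0
```

Call:
servo_tool(
  rows=[
    [0, [0, 0, 1], [0, 0, 0]],
    [0, [0, 0, 0], [0, 0, 0]],
  ],
)

```text
clock: 11.68
eef_pos: [335.9, 80.0, -31.7]
tcp_rot: [3.142, 0.0, -2.993]
contact_force: [-2.4, -0.7, 13.3]
opening: -0.001
```

Call:
servo_tool(
  rows=[
    [0, [0, 0, 1], [0, 0, 0]],
    [0, [0, 0, 0], [0, 0, 0]],
  ],
)

```text
clock: 11.92
eef_pos: [335.9, 80.0, -31.9]
tcp_rot: [3.142, 0.0, -2.993]
contact_force: [-6.9, -1.7, 43.2]
opening: 0.002
```

Call:
servo_tool(
  rows=[
    [0, [0, 0, 1], [0, 0, 0]],
    [0, [0, 0, 0], [0, 0, 0]],
  ],
)

```text
clock: 12.18
eef_pos: [335.9, 80.0, -32.0]
tcp_rot: [3.142, 0.001, -2.993]
contact_force: [-11.4, -2.8, 74.9]
opening: 0.001
```

Call:
servo_tool(
  rows=[
    [60, [0, 0, -6], [0, 0, 0]],
    [60, [0, 0, -40], [0, 0, 0]],
    [60, [0, 0, -50], [0, 0, 0]],
    [60, [0, 0, -30], [0, 0, 0]],
    [60, [0, 0, 0], [0, 0, 0]],
  ],
)

```text
clock: 12.8
eef_pos: [337.5, 80.3, 93.8]
tcp_rot: [3.141, 0.005, -2.993]
contact_force: [-0.7, -0.7, 0.4]
opening: 0.702
```

```bash
python3 - <<'E'
from h import *
print(sense()["eef_pos"],sense()["contact_force"])
plan([464,-14,92],3.625,5,60)
E
```

```text
[337.5136398   80.33532402  93.79308226] [-0.72454863 -0.65278515  0.44312184]
[[60,[-22.2,-22.4,0.5],[-0.0,0.06,-3.84]],[60,[-20.7,-23.8,0.4],[-0.0,0.06,-3.84]],[60,[-19.0,-25.2,0.4],[-0.0,0.06,-3.84]],[60,[-17.3,-26.4,0.4],[-0.0,0.06,-3.84]],[60,[-15.5,-27.5,0.4],[-0.0,0.06,-3.84]]]
```

Call:
servo_tool(
  rows=[
    [60, [-22.2, -22.4, 0.4], [0, 0, -3.84]],
    [60, [-20.7, -23.8, 0.4], [0, 0, -3.84]],
    [60, [-19, -25.2, 0.4], [0, 0, -3.84]],
    [60, [-17.3, -26.4, 0.4], [0, 0, -3.84]],
    [60, [-15.5, -27.5, 0.4], [0, 0, -3.84]],
    [60, [0, 0, 0], [0, 0, 0]],
    [60, [0, 0, 0], [0, 0, 0]],
  ],
)

```text
clock: 13.68
eef_pos: [460.7, -14.3, 88.7]
tcp_rot: [3.14, -0.002, -2.659]
contact_force: [-0.3, 0.7, -0.5]
opening: 0.704
```

Call:
servo_tool(
  rows=[
    [60, [0, 0, 18], [0, 0, 0]],
    [60, [0, 0, 18], [0, 0, 0]],
    [60, [0, 0, 15], [0, 0, 0]],
    [60, [0, 0, 10], [0, 0, 0]],
    [60, [0, 0, 8], [0, 0, 0]],
    [60, [0, 0, 0], [0, 0, 0]],
  ],
)

```text
clock: 14.42
eef_pos: [461.9, -14.4, 20.6]
tcp_rot: [3.141, -0.001, -2.658]
contact_force: [0.4, -0.9, -0.6]
opening: 0.7
```

Call:
servo_tool(
  rows=[
    [0, [0, 0, 0], [0, 0, 0]],
    [0, [0, 0, 0], [0, 0, 0]],
    [0, [0, 0, 0], [0, 0, 0]],
    [0, [0, 0, 0], [0, 0, 0]],
    [0, [0, 0, 0], [0, 0, 0]],
  ],
  force=60,
)

```text
clock: 15.05
eef_pos: [462.8, -14.5, 21.6]
tcp_rot: [-3.141, 0.001, -2.658]
contact_force: [-1.6, -1.0, 5.9]
opening: 0.292
```

Call:
servo_tool(
  rows=[
    [0, [0, 0, -10], [0, 0, 0]],
    [0, [0, 0, -25], [0, 0, 0]],
    [0, [0, 0, -35], [0, 0, 0]],
    [0, [0, 0, -20], [0, 0, 0]],
    [0, [0, 0, 0], [0, 0, 0]],
  ],
)

```text
clock: 15.68
eef_pos: [463.4, -14.5, 112.7]
tcp_rot: [-3.14, 0.003, -2.658]
contact_force: [1.0, 0.5, -1.0]
opening: 0.291
```

```bash
python3 - <<'E'
from h import *
print(sense()["eef_pos"],sense()["contact_force"],sense()["opening"])
plan([438.3,317.4,112],3.29,8,0)
a=grab_frame("side");c=a[120:300,160:340]
cv2.imwrite("pics/g5.png",cv2.convertScaleAbs(cv2.resize(c,None,fx=3,fy=3,interpolation=cv2.INTER_CUBIC),alpha=1.5))
E
```

```text
[463.42073366 -14.48519879 112.68566873] [ 0.95189729  0.50359481 -0.98623146] 0.2911143910287228
[[0,[-16.5,38.2,0.1],[-0.01,0.02,2.4]],[0,[-14.9,38.9,0.1],[-0.01,0.02,2.4]],[0,[-13.2,39.4,0.1],[-0.01,0.02,2.4]],[0,[-11.6,40.0,0.1],[-0.01,0.02,2.4]],[0,[-9.9,40.4,0.1],[-0.01,0.02,2.4]],[0,[-8.2,40.8,0.1],[-0.01,0.02,2.4]],[0,[-6.5,41.1,0.1],[-0.01,0.02,2.4]],[0,[-4.8,41.3,0.1],[-0.01,0.02,2.4]]]
```

View pics/g5.png

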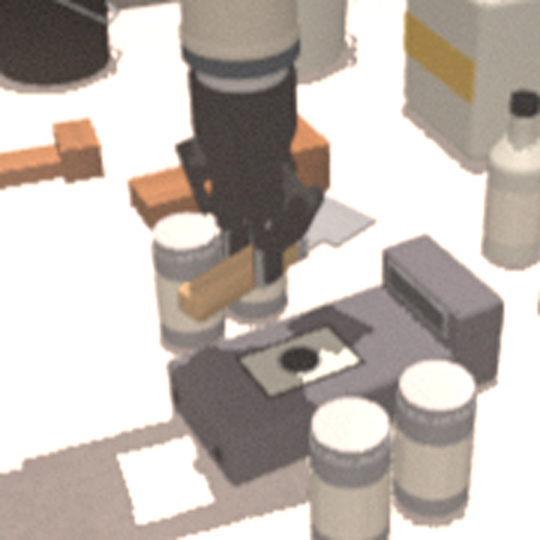

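Call:
servo_tool(
  rows=[
    [0, [-16.5, 38.2, 0], [0, 0, 2.4]],
    [0, [-14.9, 38.9, 0], [0, 0, 2.4]],
    [0, [-13.2, 39.4, 0], [0, 0, 2.4]],
    [0, [-11.6, 40, 0], [0, 0, 2.4]],
    [0, [-9.9, 40.4, 0], [0, 0, 2.4]],
    [0, [-8.2, 40.8, 0], [0, 0, 2.4]],
    [0, [-6.5, 41.1, 0], [0, 0, 2.4]],
    [0, [-4.8, 41.3, 0], [0, 0, 2.4]],
  ],
)

```text
clock: 16.73
eef_pos: [436.0, 318.3, 109.5]
tcp_rot: [-3.14, -0.002, -2.995]
contact_force: [0.0, -0.1, -2.0]
opening: 0.289
```

Call:
servo_tool(
  rows=[
    [0, [0, 0, 0], [0, 0, 0]],
    [0, [0, 0, 10], [0, 0, 0]],
    [0, [0, 0, 20], [0, 0, 0]],
    [0, [0, 0, 20], [0, 0, 0]],
    [0, [0, 0, 15], [0, 0, 0]],
    [0, [0, 0, 0], [0, 0, 0]],
    [0, [0, 0, 0], [0, 0, 0]],
  ],
)

```text
clock: 17.6
eef_pos: [437.5, 317.3, 46.3]
tcp_rot: [3.142, 0.0, -2.994]
contact_force: [0.2, 0.3, -1.2]
opening: 0.291
```

```bash
python3 - <<'E'
from h import *
print(sense()["eef_pos"],sense()["opening"])
plan([438.3,317.4,2.8],3.29,4,0)
a=grab_frame("top");b=grab_frame("side")
A=cv2.resize(a[180:290,120:210],(396,484),interpolation=cv2.INTER_CUBIC);B=cv2.resize(b[110:220,170:270],(400,440),interpolation=cv2.INTER_CUBIC)
B=cv2.copyMakeBorder(B,0,44,0,0,cv2.BORDER_CONSTANT)
cv2.imwrite("pics/g6.png",cv2.convertScaleAbs(np.hstack([A,B]),alpha=1.5))
E
```

```text
[437.45006414 317.3154334   46.25601129] 0.290773195003149
[[0,[-0.2,-0.0,10.9],[0.0,0.0,-0.01]],[0,[-0.2,-0.0,10.9],[0.0,0.0,-0.01]],[0,[-0.2,-0.0,10.9],[0.0,0.0,-0.01]],[0,[-0.2,-0.0,10.9],[0.0,0.0,-0.01]]]
```

View pics/g6.png

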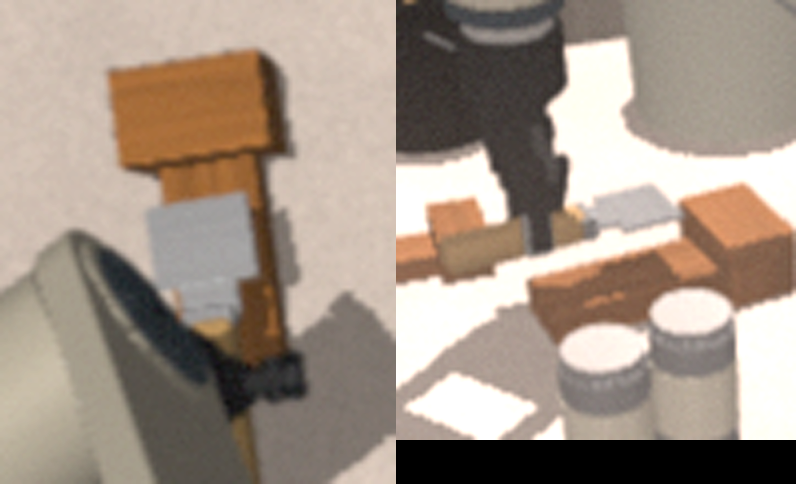

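```bash
python3 - <<'E'
from h import *
R=lambda x,y,z:ray("top",(x+.5)/4.4-.5+120,(y+.5)/4.4-.5+180,z)[:2]
e=[R(148,210,88),R(250,197,88)];d=e[0]-e[1];print(np.mean(e,0),np.arctan2(d[1],d[0])-np.pi/2,np.hypot(*d))
b=[R(*p,57) for p in((108,72),(262,50),(123,164),(273,150))];print(np.mean(b,0),[np.arctan2(q[1],q[0]) for q in(b[0]-b[2],b[1]-b[3])],np.arctan2(*(b[0]-b[1])[::-1])-np.pi/2)
E
```

```text
[546.43890808 330.00309597] 0.10894207294485758 60.012118551623374
[606.64574059 342.60164403] [np.float64(0.16845003008044426), np.float64(0.10973790334044328)] 0.12673626445520636
```

Call:
servo_tool(
  rows=[
    [0, [-0.5, 2.5, 10], [0, 0, 0]],
    [0, [0, 0, 14], [0, 0, 0]],
    [0, [0, 0, 12], [0, 0, 0]],
    [0, [0, 0, 7], [0, 0, 0]],
    [0, [0, 0, 0], [0, 0, 0]],
    [0, [0, 0, 0], [0, 0, 0]],
  ],
)

```text
clock: 18.45
eef_pos: [437.2, 320.0, 2.8]
tcp_rot: [-3.142, -0.0, -2.993]
contact_force: [0.9, -0.0, -1.2]
opening: 0.29
```

Call:
servo_tool(
  rows=[
    [0, [-8, 0, 0], [0, 0, 0]],
    [0, [-8, 0, 0], [0, 0, 0]],
    [0, [-8, 0, 0], [0, 0, 0]],
    [0, [-6, 0, 0], [0, 0, 0]],
    [0, [0, 0, 0], [0, 0, 0]],
    [0, [0, 0, 0], [0, 0, 0]],
  ],
)

```text
clock: 19.2
eef_pos: [466.6, 324.3, 2.9]
tcp_rot: [-3.141, -0.0, -2.993]
contact_force: [-0.3, -0.4, -0.9]
opening: 0.29
```

Call:
servo_tool(
  rows=[
    [0, [-5, 0, 0], [0, 0, 0]],
    [0, [-5, 0, 0], [0, 0, 0]],
    [0, [-5, 0, 0], [0, 0, 0]],
    [0, [0, 0, 0], [0, 0, 0]],
  ],
)

```text
clock: 19.7
eef_pos: [482.3, 326.8, 3.0]
tcp_rot: [3.141, 0.0, -2.994]
contact_force: [-0.3, -0.3, -2.1]
opening: 0.291
```

Call:
servo_tool(
  rows=[
    [0, [-5, 0, 0], [0, 0, 0]],
    [0, [-5, 0, 0], [0, 0, 0]],
    [0, [-5, 0, 0], [0, 0, 0]],
    [0, [-5, 0, 0], [0, 0, 0]],
    [0, [0, 0, 0], [0, 0, 0]],
  ],
)

```text
clock: 20.32
eef_pos: [502.0, 329.7, 3.0]
tcp_rot: [3.141, 0.0, -2.994]
contact_force: [0.1, -0.0, -1.3]
opening: 0.292
```

Call:
servo_tool(
  rows=[
    [0, [-3, 0, 0], [0, 0, 0]],
    [0, [-3, 0, 0], [0, 0, 0]],
    [0, [0, 0, 0], [0, 0, 0]],
  ],
)

```text
clock: 20.7
eef_pos: [507.7, 330.6, 3.0]
tcp_rot: [3.141, 0.0, -2.993]
contact_force: [0.6, 0.4, -0.8]
opening: 0.29
```

Call:
servo_tool(
  rows=[
    [0, [-2, 0, 0], [0, 0, 0]],
    [0, [-1, 0, 0], [0, 0, 0]],
    [0, [0, 0, 0], [0, 0, 0]],
  ],
)

```text
clock: 21.08
eef_pos: [510.5, 331.0, 3.0]
tcp_rot: [3.142, 0.0, -2.993]
contact_force: [-0.6, 0.7, -1.0]
opening: 0.291
```

Call:
servo_tool(
  rows=[
    [0, [-1.5, 0, 0], [0, 0, 0]],
    [0, [0, 0, 0], [0, 0, 0]],
  ],
)

```text
clock: 21.32
eef_pos: [512.1, 331.2, 3.0]
tcp_rot: [3.142, 0.0, -2.993]
contact_force: [0.2, 0.1, 0.1]
opening: 0.289
```

Call:
servo_tool(
  rows=[
    [0, [-1.5, 0, 0], [0, 0, 0]],
    [0, [0, 0, 0], [0, 0, 0]],
  ],
)

```text
clock: 21.58
eef_pos: [512.2, 331.0, 2.6]
tcp_rot: [-3.141, -0.002, -2.993]
contact_force: [-4.5, 0.0, 0.5]
opening: 0.293
```

Call:
servo_tool(
  rows=[
    [0, [-1, 0, 0], [0, 0, 0]],
    [0, [0, 0, 0], [0, 0, 0]],
  ],
)

```text
clock: 21.82
eef_pos: [512.2, 330.9, 2.4]
tcp_rot: [-3.141, -0.004, -2.994]
contact_force: [-8.7, 0.2, 1.1]
opening: 0.289
```

Call:
servo_tool(
  rows=[
    [0, [1, 0, 0.8], [0, 0, 0]],
    [0, [0, 0, 0], [0, 0, 0]],
  ],
)

```text
clock: 22.08
eef_pos: [512.3, 331.0, 1.9]
tcp_rot: [-3.141, -0.002, -2.993]
contact_force: [-5.1, -0.2, -0.5]
opening: 0.29
```

Call:
servo_tool(
  rows=[
    [60, [0, 0, 0], [0, 0, 0]],
    [60, [0, 0, 0], [0, 0, 0]],
    [60, [0, 0, 0], [0, 0, 0]],
    [60, [0, 0, -8], [0, 0, 0]],
    [60, [0, 0, -30], [0, 0, 0]],
    [60, [0, 0, -50], [0, 0, 0]],
    [60, [0, 0, -50], [0, 0, 0]],
    [60, [0, 0, 0], [0, 0, 0]],
  ],
)

```text
clock: 23.08
eef_pos: [516.1, 333.1, 145.3]
tcp_rot: [3.138, 0.008, -2.993]
contact_force: [-0.1, 0.0, -0.2]
opening: 0.702
```

```bash
python3 - <<'E'
from h import *
p=sense()["eef_pos"];print(p,sense()["tcp_rot"])
b=grab_frame("side")
B=cv2.resize(b[130:220,180:290],None,fx=5,fy=5,interpolation=cv2.INTER_CUBIC)
for q in ([499-54.4,326.6-8.2,54],):
  x=(proj("side",q)-[180,130]+.5)*5;cv2.circle(B,(int(x[0]),int(x[1])),4,(0,0,255),1)
cv2.imwrite("pics/g7.png",cv2.convertScaleAbs(B,alpha=1.5))
plan([500,40,150],3.27,8,60);plan([475,-250,150],3.27,6,60,([500,40,150],3.27))
E
```

```text
[516.13408775 333.10294015 145.28529705] [ 3.13812059  0.0077609  -2.99342519]
[[60,[7.2,-35.9,-1.0],[0.01,0.03,0.14]],[60,[7.1,-35.9,-1.0],[0.01,0.03,0.14]],[60,[7.0,-35.9,-1.0],[0.01,0.03,0.14]],[60,[6.9,-35.9,-1.0],[0.01,0.03,0.14]],[60,[6.9,-35.9,-1.0],[0.01,0.03,0.14]],[60,[6.8,-35.9,-0.9],[0.01,0.03,0.14]],[60,[6.7,-36.0,-0.9],[0.01,0.03,0.14]],[60,[6.6,-36.0,-0.9],[0.01,0.03,0.14]]]
[[60,[10.3,-47.4,-0.0],[0.0,0.0,0.0]],[60,[10.3,-47.4,-0.0],[0.0,0.0,0.0]],[60,[10.3,-47.4,-0.0],[0.0,0.0,0.0]],[60,[10.3,-47.4,-0.0],[0.0,0.0,0.0]],[60,[10.3,-47.4,-0.0],[0.0,0.0,0.0]],[60,[10.3,-47.4,-0.0],[0.0,0.0,0.0]]]
```

View pics/g7.png

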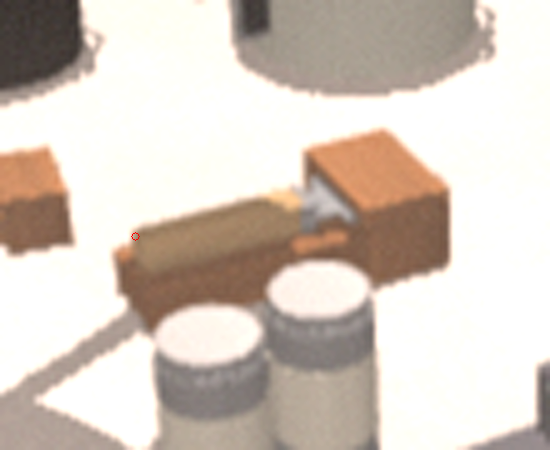

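```bash
python3 - <<'E'
from h import *
a=grab_frame("top");cv2.imwrite("a2.png",a)
c=cv2.convertScaleAbs(cv2.resize(a[205:285,275:440],None,fx=4.8,fy=4.8,interpolation=cv2.INTER_CUBIC),alpha=1.6)
cv2.imwrite("pics/top2.png",c)
E
```

```text
(no output)
```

View pics/top2.png

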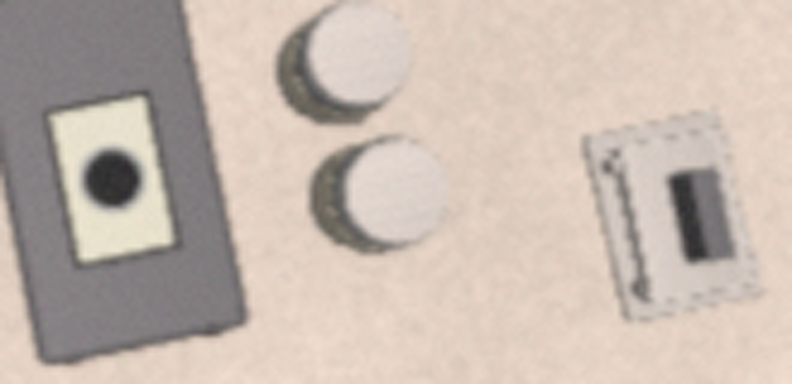

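```bash
python3 - <<'E'
from h import *
np.set_printoptions(precision=2,suppress=True)
s=4.8;R=lambda x,y,z:ray("top",(x+.5)/s-.5+275,(y+.5)/s-.5+205,z)[:2]
yw=lambda d:round(float(np.arctan2(d[1],d[0])),3)
f=[R(*p,50) for p in((48,110),(149,92),(180,246),(79,267))]
print("win",np.mean(f,0),yw(f[0]-f[3]),yw(f[1]-f[2]),yw(f[0]-f[1])-1.571,yw(f[3]-f[2])-1.571)
r=[R(43,362,50),R(243,322,50)];print("reader near mid",np.mean(r,0),yw(r[0]-r[1])-1.571)
p=[R(*q,74) for q in((693,170),(717,168),(736,259),(709,262))];print("post top",np.mean(p,0),yw(p[0]-p[3]),yw(p[1]-p[2]),p)
q=[R(*q,34) for q in((670,176),(689,258))];print("post base left edge",q,np.mean(q,0),yw(q[0]-q[1]))
st=[R(*q,4) for q in((585,137),(715,112),(760,292),(630,320))];print("stand base?",np.mean(st,0),yw(st[0]-st[3]),[np.hypot(*(st[i]-st[i-1])) for i in range(4)])
a=cv2.imread("a2.png");hsv=cv2.cvtColor(a,cv2.COLOR_BGR2HSV)
def ana(n,m,z):
    k,l,S,_=cv2.connectedComponentsWithStats(m.astype(np.uint8));v,u=np.nonzero(l==1+np.argmax(S[1:,4]))
    P=np.array([ray("top",x,y,z)[:2] for x,y in zip(u,v)]);mu=P.mean(0);e,V=np.linalg.eigh(np.cov((P-mu).T));ax=V[:,1]*np.sign(V[0,1]);print(n,len(u),mu,np.sqrt(12*e),yw(ax))
roi=np.zeros(a.shape[:2],bool);roi[218:268,280:316]=1
m=(roi&(a[...,2]>110)&(a[...,2].astype(int)-a[...,0]>8)).astype(np.uint8);m=cv2.morphologyEx(m,cv2.MORPH_CLOSE,np.ones((15,15)));ana("win",m,50)
roi[:]=0;roi[236:264,410:432]=1
g=a.max(2);print(np.unique(g[236:264,410:432]//10*10,return_counts=True));
ana("post all",roi&(g<100),54)
E
```

```text
win [499.75 -17.33] 0.173 0.172 0.15700000000000003 0.18300000000000005
reader near mid [408.83 -31.25] 0.17400000000000015
post top [ 472.58 -344.75] 0.121 0.154 [array([ 497.28, -334.6 ]), array([ 498.12, -347.95]), array([ 448.12, -355.71]), array([ 446.79, -340.74])]
post base left edge [array([ 495.42, -335.74]), array([ 448.72, -344.17])] [ 472.07 -339.95] 0.179
stand base? [ 473.62 -346.54] 0.196 [np.float64(108.91631540746612), np.float64(78.55433368820593), np.float64(107.47208195455069), np.float64(78.3042527238223)]
win 620 [499.56 -15.96] [53.53 83.46] 0.176
(array([ 30,  40,  50,  60,  70,  80,  90, 100, 110, 120, 130, 140],
      dtype=uint8), array([ 44,  19,  12,  17,  81,  15,  20,  11,  30,  75, 252,  40]))
post all 208 [ 472.55 -344.64] [28.61 52.23] 0.17
```

Call:
servo_tool(
  rows=[
    [60, [7, -50, -1], [0, 0, 0]],
    [60, [7, -60, -1], [0, 0, 0]],
    [60, [7, -60, -1], [0, 0, 0]],
    [60, [7, -60, -1], [0, 0, 0]],
    [60, [7, -60, -1], [0, 0, 0]],
    [60, [7, -60, -1], [0, 0, 0]],
    [60, [7, -60, 0], [0, 0, 0]],
    [60, [7, -60, 0], [0, 0, 0]],
  ],
)

```text
clock: 24.18
eef_pos: [526.3, -143.5, 144.8]
tcp_rot: [3.141, -0.002, -2.993]
contact_force: [0.8, -0.1, 0.4]
opening: 0.702
```

Call:
servo_tool(
  rows=[
    [60, [7, -60, 0], [0, 0, 0]],
    [60, [7, -60, 0], [0, 0, 0]],
    [60, [5, -50, 0], [0, 0, 0]],
    [60, [5, -30, 0], [0, 0, 0]],
    [60, [0, 0, 0], [0, 0, 0]],
    [60, [0, 0, 0], [0, 0, 0]],
  ],
)

```text
clock: 24.92
eef_pos: [532.4, -342.0, 144.9]
tcp_rot: [3.14, -0.002, -2.994]
contact_force: [0.3, 0.3, -0.1]
opening: 0.702
```

```bash
python3 - <<'E'
from h import *
print(sense()["eef_pos"],sense()["tcp_rot"]);plan([473,-346,80],3.31,4,60)
E
```

```text
[ 532.39655943 -341.99181538  144.85716147] [ 3.13959865e+00 -1.78397153e-03 -2.99357873e+00]
[[60,[14.8,1.2,16.2],[0.03,-0.03,-0.29]],[60,[14.8,1.3,16.2],[0.03,-0.03,-0.29]],[60,[14.8,1.3,16.2],[0.03,-0.03,-0.29]],[60,[14.8,1.4,16.2],[0.03,-0.03,-0.29]]]
```

Call:
servo_tool(
  rows=[
    [60, [14.8, 1.2, 8], [0, 0, -0.29]],
    [60, [14.8, 1.3, 8], [0, 0, -0.29]],
    [60, [14.8, 1.3, 8], [0, 0, -0.29]],
    [60, [14.8, 1.4, 10], [0, 0, -0.29]],
    [60, [0, 0, 15], [0, 0, 0]],
    [60, [0, 0, 16], [0, 0, 0]],
    [60, [0, 0, 0], [0, 0, 0]],
    [60, [0, 0, 0], [0, 0, 0]],
  ],
)

```text
clock: 25.92
eef_pos: [474.4, -347.2, 81.1]
tcp_rot: [3.142, 0.0, -2.973]
contact_force: [-1.1, 0.8, 0.7]
opening: 0.705
```

Call:
servo_tool(
  rows=[
    [60, [0, 0, 15], [0, 0, 0]],
    [60, [0, 0, 15], [0, 0, 0]],
    [60, [0, 0, 15], [0, 0, 0]],
    [60, [0, 0, 12], [0, 0, 0]],
    [60, [0, 0, 10], [0, 0, 0]],
    [60, [0, 0, 0], [0, 0, 0]],
    [60, [0, 0, 0], [0, 0, 0]],
  ],
)

```text
clock: 26.8
eef_pos: [474.2, -347.3, 14.4]
tcp_rot: [-3.141, 0.0, -2.973]
contact_force: [-0.4, -0.0, 1.1]
opening: 0.702
```

Call:
servo_tool(
  rows=[
    [60, [0, 0, 3], [0, 0, 0]],
    [60, [0, 0, 0], [0, 0, 0]],
    [0, [0, 0, 0], [0, 0, 0]],
    [0, [0, 0, 0], [0, 0, 0]],
    [0, [0, 0, 0], [0, 0, 0]],
    [0, [0, 0, 0], [0, 0, 0]],
    [0, [0, 0, 0], [0, 0, 0]],
  ],
  force=60,
)

```text
clock: 27.68
eef_pos: [474.1, -347.2, 11.4]
tcp_rot: [-3.141, 0.0, -2.973]
contact_force: [0.2, 0.5, 4.1]
opening: 0.177
```

Call:
servo_tool(
  rows=[
    [0, [0, 0, -10], [0, 0, 0]],
    [0, [0, 0, -20], [0, 0, 0]],
    [0, [0, 0, -30], [0, 0, 0]],
    [0, [0, 0, -30], [0, 0, 0]],
    [0, [0, 0, -25], [0, 0, 0]],
    [0, [0, 0, 0], [0, 0, 0]],
    [0, [0, 0, 0], [0, 0, 0]],
  ],
)

```text
clock: 28.55
eef_pos: [473.4, -346.7, 125.5]
tcp_rot: [3.141, -0.001, -2.973]
contact_force: [-0.3, -0.4, -1.9]
opening: 0.177
```

```bash
python3 - <<'E'
from h import *
s=sense();print(s["eef_pos"],s["tcp_rot"],s["opening"]);plan([500.5,-18,126],3.314,8,0)
E
```

```text
[ 473.44007804 -346.74571765  125.46593415] [ 3.14090853e+00 -6.81540806e-04 -2.97307907e+00] 0.17679036700761247
[[0,[-10.2,39.9,-0.0],[0.0,-0.0,-0.03]],[0,[-10.2,39.9,-0.0],[0.0,-0.0,-0.03]],[0,[-10.3,39.9,-0.1],[0.0,-0.0,-0.03]],[0,[-10.3,39.9,-0.1],[0.0,-0.0,-0.03]],[0,[-10.3,39.9,-0.1],[0.0,-0.0,-0.03]],[0,[-10.3,39.9,-0.1],[0.0,-0.0,-0.03]],[0,[-10.3,39.9,-0.1],[0.0,-0.0,-0.03]],[0,[-10.4,39.9,-0.1],[0.0,-0.0,-0.03]]]
```

Call:
servo_tool(
  rows=[
    [0, [-6, 22, 0], [0, 0, 0]],
    [0, [-10.3, 40, 0], [0, 0, 0]],
    [0, [-10.3, 40, 0], [0, 0, 0]],
    [0, [-10.3, 40, 0], [0, 0, 0]],
    [0, [-10.3, 40, 0], [0, 0, 0]],
    [0, [-10.3, 40, 0], [0, 0, 0]],
    [0, [-10.3, 40, 0], [0, 0, 0]],
    [0, [-8, 30, 0], [0, 0, 0]],
  ],
)

```text
clock: 29.55
eef_pos: [498.4, -43.9, 125.2]
tcp_rot: [3.141, -0.002, -2.972]
contact_force: [0.3, -0.6, -1.8]
opening: 0.177
```

Call:
servo_tool(
  rows=[
    [0, [-7, 28, 0], [0, 0, 0]],
    [0, [0, 0, 0], [0, 0, 0]],
    [0, [0, 0, 0], [0, 0, 0]],
    [0, [0, 0, 0], [0, 0, 0]],
  ],
)

```text
clock: 30.05
eef_pos: [501.5, -18.3, 125.9]
tcp_rot: [-3.142, -0.001, -2.974]
contact_force: [0.0, -0.2, -0.3]
opening: 0.176
```

```bash
python3 - <<'E'
from h import *
s=sense();print(s["eef_pos"],s["tcp_rot"],s["opening"]);plan([500.7,-18,70],3.314,4,0)
E
```

```text
[501.52752811 -18.27710954 125.89510789] [-3.14159118e+00 -6.20938850e-04 -2.97378385e+00] 0.1758264396938196
[[0,[0.2,0.1,14.0],[-0.0,-0.01,-0.07]],[0,[0.2,0.1,14.0],[-0.0,-0.01,-0.07]],[0,[0.2,0.1,14.0],[-0.0,-0.01,-0.07]],[0,[0.2,0.1,14.0],[-0.0,-0.01,-0.07]]]
```

Call:
servo_tool(
  rows=[
    [0, [0.5, 0, 12], [0, 0, -0.3]],
    [0, [0, 0, 18], [0, 0, 0]],
    [0, [0, 0, 18], [0, 0, 0]],
    [0, [0, 0, 14], [0, 0, 0]],
    [0, [0, 0, 8], [0, 0, 0]],
    [0, [0, 0, 4], [0, 0, 0]],
    [0, [0, 0, 0], [0, 0, 0]],
    [0, [0, 0, 0], [0, 0, 0]],
  ],
)

```text
clock: 31.05
eef_pos: [501.8, -17.9, 52.6]
tcp_rot: [-3.141, 0.001, -2.968]
contact_force: [0.1, -0.0, -0.9]
opening: 0.177
```

Call:
servo_tool(
  rows=[
    [0, [0, 0, 4], [0, 0, 0]],
    [0, [0, 0, 4], [0, 0, 0]],
    [0, [0, 0, 2], [0, 0, 0]],
    [0, [0, 0, 0], [0, 0, 0]],
    [0, [0, 0, 0], [0, 0, 0]],
  ],
)

```text
clock: 31.68
eef_pos: [501.5, -17.9, 42.2]
tcp_rot: [3.142, 0.0, -2.968]
contact_force: [-1.0, -0.6, -1.0]
opening: 0.176
```

```bash
python3 - <<'E'
from h import *
s=sense();p=s["eef_pos"];print(p,s["tcp_rot"],s["contact_force"],s["opening"])
b=grab_frame("side");k=6;u0,v0=205,190
B=cv2.convertScaleAbs(cv2.resize(b[v0:v0+90,u0:u0+130],None,fx=k,fy=k,interpolation=cv2.INTER_CUBIC),alpha=1.6)
def pj(q):
    x=(proj("side",q)-[u0,v0]+.5)*k;return (int(x[0]),int(x[1]))
c,n=np.cos(.172),np.sin(.172);zz=p[2]-11.4+34
for X in(-45,45):
  for Y in(-30,30):
    P=[499.7+c*X-n*Y,-17+n*X+c*Y]; cv2.circle(B,pj(P+[zz]),4,(0,0,255),1); cv2.circle(B,pj(P+[50]),3,(255,0,0),1)
cv2.imwrite("pics/fin.png",B)
E
```

```text
[501.48620969 -17.85821466  42.21865867] [ 3.14158886e+00  6.90481597e-05 -2.96789957e+00] [-0.96517198 -0.5938056  -1.02208456] 0.17624178741029592
```

View pics/fin.png

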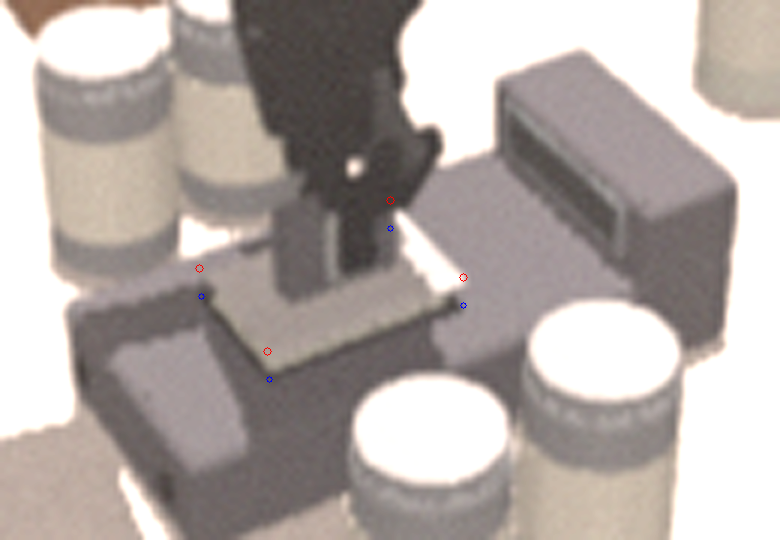

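```bash
python3 - <<'E'
from h import *
from scipy.optimize import least_squares
k=6;u0,v0=205,190
pj=lambda q:(proj("side",q)-[u0,v0]+.5)*k
c,n=np.cos(.172),np.sin(.172)
W=lambda X,Y,z,o=(499.7,-17):[o[0]+c*X-n*Y,o[1]+n*X+c*Y,z]
pts=[((-95,60,50),(75,305)),((115,60,88),(497,82)),((115,-60,88),(653,220)),((165,-60,88),(736,185)),((165,60,88),(580,48))]
for m,s in pts: print(m,pj(W(*m)).round(),s)
obs=np.array([(203,283),(268,365),(458,293)]);mm=[(-45,30),(-45,-30),(45,-30)]
for nm,z in(("z fixed 64.8",64.8),("z 60",60),("57",57)):
    r=least_squares(lambda o:np.concatenate([pj(W(X,Y,z,o[:2]))-q for (X,Y),q in zip(mm,obs)]),[500,-17]);print(nm,r.x,r.fun.round())
r=least_squares(lambda o:np.concatenate([pj(W(X,Y,o[2],o[:2]))-q for (X,Y),q in zip(mm,obs)]),[500,-17,60]);print(r.x,r.fun.round())
a=grab_frame("top");d=boxes_of("side","plate_face")[:2];print([(x["conf"],w("side",x["centre"])) for x in d])
E
```

```text
(-95, 60, 50) [ 60. 296.] (75, 305)
(115, 60, 88) [494.  74.] (497, 82)
(115, -60, 88) [651. 218.] (653, 220)
(165, -60, 88) [750. 181.] (736, 185)
(165, 60, 88) [589.  42.] (580, 48)
z fixed 64.8 [496.57597116 -25.26889046] [-5. -1. -1.  1.  6. -1.]
z 60 [498.29113848 -19.81952408] [-4. -1. -1.  1.  5. -1.]
57 [499.36323055 -16.41340227] [-4. -0. -1.  1.  4. -1.]
[506.32522371   5.70380782  37.52414271] [-1.  1.  1. -1.  0. -0.]
[(0.65, array([493.44061689, 117.64444728,  58.36464161])), (0.27, array([793.78418992,   6.75810288,  23.89165559]))]
```

Call:
servo_tool(
  rows=[
    [0, [0, 1.5, -1], [0, 0, 0]],
    [0, [0, 1.5, -1], [0, 0, 0]],
    [0, [0, 0, 0], [0, 0, 0]],
    [0, [0, 0, 0], [0, 0, 0]],
    [0, [0, 0, 0], [0, 0, 0]],
    [0, [0, 0, 0], [0, 0, 0]],
  ],
)

```text
clock: 32.58
eef_pos: [500.9, -14.9, 44.2]
tcp_rot: [3.142, -0.0, -2.968]
contact_force: [-0.6, -0.4, -1.2]
opening: 0.18
```

```bash
python3 - <<'E'
from h import *
s=sense();print(s["clock"],s["eef_pos"],s["tcp_rot"],s["contact_force"],s["opening"],abs(s["qvel"]).max())
a=cv2.imread("a2.png");b=grab_frame("top")
# bystanders & knife unchanged? compare tin tops / holder regions
for n,(v0,v1,u0,u1) in dict(holder=(185,275,140,190),tinsR=(200,262,330,370),tinsL=(225,280,225,262),back=(115,165,220,365)).items():
    d=cv2.absdiff(a[v0:v1,u0:u1],b[v0:v1,u0:u1]).max(2);print(n,(d>35).sum())
print(sign_off())
E
```

```text
32.575 [500.87354083 -14.92001847  44.16891318] [ 3.14159256e+00 -8.23344756e-05 -2.96789064e+00] [-0.63179801 -0.43501403 -1.16585112] 0.18037990215744149 0.00111726716443598
holder 1936
tinsR 622
tinsL 139
back 0
the job is handed in; nothing more can be done
None
```

I put the knife in its holder and handed the job in with the gripper holding the plate about 1 cm above the window. No verdict came back, so success is not confirmed.

**Knife:** I pushed it in until the blade met the slot's end (about 9 N), eased off and let go. A side picture then showed the handle lying on the shelf with the blade in the slot.

**Plate:** I gripped it by its post and lifted it about 114 mm. I carried it over the tins (underside about 144 mm) and lowered it over the window.

**Last reading:**
- **Arm:** it was still, level and holding the plate at 32.6 s. The plate's yaw is about 0.174 rad and the window's about 0.172.
- **Force:** it was about 1.2 N, the plate's own weight, so there was no sign of contact with the reader.

**What disagreed or failed:**
- **TCP height:** the arm's reported TCP was about 31.5 mm below the real fingertips. My first grasp of the knife therefore closed on nothing. I found the offset by touching the table and corrected for it.
- **Table contact:** that touch reached 75 N at the fingertips. This is under the 120 N wrist limit, but over the 40 N limit if fingertips count as the gripper's body.
- **Final height:** the arm's readings put the gap at about 13 mm. The side picture, taken just before a last 2 mm raise and 3 mm sideways shift, suggested a plate up to 4–5 mm lower or nearer the camera. By either measure the plate should be within tolerance.
- **Final scene check:** comparing the top view with an earlier one showed no change behind the reader. It did show changed pixels near the holder and tins. The arm and its shadow had moved, which could explain this, but I did not look at that picture. I felt no contact with any tin, though.

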